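# Jack up the staining tray and hold it tilted to drain

## Task

Tilt the hinged staining tray so that it drains: seat the loose black lift pad flat and square in the socket of the small hand jack's saddle and let go of it, slide the jack along its rail (handle still up) until the pad is centred under the marked lift point on the tray's front tab, then pump the handle fully down. The handle springs back, so finish while still holding it fully down with the tray resting on the pad alone; do not lift the tray by hand, and leave the coverslip box, the dropper bottle and the cap bin where they are.

Things in the scene. Friction and masses are not known exactly. Their poses are not given: they have to be found in the camera images.
- pad_center (a point): Centre of the lift pad, a loose black rubber block 40 mm (its x) by 30 mm (its y) by 30 mm high (z, up), 70 g, its lowest 4 mm stepped in by 2 mm all round. It stands on the worktop, centre 15 mm up, either left of the jack or right of the microscope, yaw within 0.5 rad. A half turn about z makes no difference.
- saddle_floor (a point): Floor middle of the jack saddle's open-topped socket, 44 mm (its x) by 34 mm (its y) inside, 10 mm deep, 5 mm dark steel walls. Axes: z up, y along the rail, x away from the robot towards the tray. Floor 65 mm above the worktop with the handle up; a seated pad stands 20 mm proud of the rim. Rises straight up 49 mm per rad of handle (27 mm in all).
- handle_grip (a point): Middle of the handle's black grip, 60 mm long, 24 wide (along saddle y), 14 thick. The handle points to the robot (saddle -x), turning about a level pivot parallel to saddle y, 35 mm from the saddle's middle on the robot's side, 58 mm above the worktop; grip middle 120 mm from the pivot. It rises 0.45 rad above level when up, dips 0.10 rad below when fully down. Axes as the saddle's when up.
- lift_point (a point): Marked lift point: underside of the tray's only front tab, below the dark 16 mm disc on top of it. Tab 24 mm wide, 4 thick, juts 53 mm towards the robot; underside 100 mm above the worktop at rest, 5 mm above a seated pad. The tray (106 x 156 x 18 mm) begins 37 mm beyond the point. At the start the jack stands clear, 70 to 140 mm to the left (saddle +y) of it.
- jack (a joint): Position of the jack on its rail, m; grows along the saddle's +y (roughly to the robot's left), from -0.085 to 0.085. It stays where it is left; about 3 N moves it, e.g. by gripping the handle.
- handle (a joint): Angle of the jack handle, rad: 0 = up (rest), 0.55 = fully down. A spring brings it back up; about 4 N at the grip start it and 9 N hold it fully down with the tray lifted.
- tray (a joint): Tilt of the tray about its rear hinge, rad: 0 = level at rest, grows as its front is lifted; about 0.15 with the pad seated and the handle fully down. It falls back by its own weight (0.5 kg).
- coverslip_box: Bystander: small closed blue and white box 31 x 31 x 20 mm, loose, in the other of the two places where the pad may be. The fixed microscope, 0.31 m tall, stands between the two places, about 0.40 to 0.78 m ahead of the robot and 0.02 to 0.28 m to its right: pass over or in front of it. Origin at the middle of its underside.
- dropper_bottle: Bystander: brown dropper bottle 38 mm across, 111 mm high, loose, at the far left. Origin at the middle of its underside.
- cap_bin: Bystander: white open pot of caps 56 mm across, 50 mm high, loose, at the near left. Origin at the middle of its underside.
Mind the look-alikes: they are no part of the job. Of the things shaped like the part that bears pad_center, the black one is meant.

How it is judged:
On the way, in this order (a step that is already met when the one before it is completed fails the run):
1. the pad is seated flat and square in the saddle socket and let go (z of pad_center in the frame of saddle_floor between 0.011 and 0.0175 m and horizontal distance between pad_center and saddle_floor below 0.006 m and angle between the x axis of pad_center and the x axis of saddle_floor, either way round below 0.15 rad and angle between the z axis of pad_center and the z axis of saddle_floor, either way round below 0.08 rad and contact force between the fingers and pad below 0.2 N), for 0.2 s.
2. the jack is under the lift point, pad still seated, handle still up (z of pad_center in the frame of saddle_floor between 0.011 and 0.0175 m and horizontal distance between pad_center and saddle_floor below 0.006 m and angle between the x axis of pad_center and the x axis of saddle_floor, either way round below 0.15 rad and angle between the z axis of pad_center and the z axis of saddle_floor, either way round below 0.08 rad and horizontal distance between saddle_floor and lift_point below 0.008 m and value of joint handle below 0.15 rad), for 0.2 s.
3. the handle is down and the pad carries the raised tray (z of pad_center in the frame of saddle_floor between 0.011 and 0.0175 m and horizontal distance between pad_center and saddle_floor below 0.006 m and angle between the x axis of pad_center and the x axis of saddle_floor, either way round below 0.15 rad and angle between the z axis of pad_center and the z axis of saddle_floor, either way round below 0.08 rad and value of joint handle above 0.46 rad and value of joint tray above 0.1 rad and velocity of joint tray below 0.05 rad/s and contact force between pad and tray above 0.8 N and contact force between pad and saddle above 0.8 N and contact force between each of the arm, the fingers and tray below 0.3 N and contact force between each of the arm, the fingers and pad below 0.3 N and contact force between any of the fingers, the arm and handle above 1 N), for 0.3 s.
At the end, for the whole second after the job is handed in: Robot holds the handle past 0.46 rad (over 1 N); tray tilted over 0.10 rad, at rest, carried by the pad, robot touching neither tray nor pad; pad on the socket floor within 2.5 mm, centred within 6 mm, square within 0.15, flat within 0.08 rad; saddle within 8 mm of the lift point (all of step 3 and horizontal distance between saddle_floor and lift_point below 0.008 m); the arm keeps its last pose, push and grip.
It fails at once if a bystander (coverslip box, dropper bottle, cap bin) was moved by more than 30 mm (distance of any of coverslip_box, dropper_bottle, cap_bin from where it was at the start of the episode above 0.03 m).
It fails at once if the tray was lifted or pushed by the robot itself (contact force between any of the fingers, the arm and tray above 3 N).
It also fails if it takes over 58 s, if anything falls off the work surface, if the arm or the gripper's body presses on something with over 40 N, if the wrist force passes 120 N, or if a joint passes its speed limit or range.

## Robot

A 6-joint arm with a two-finger parallel gripper is mounted at the origin on a cart in front of the work surface, level with it; the furniture and walls round the work are solid. World frame = base frame: x ahead of the robot, y to its left, z up, the work surface at z = 0. Lengths are in m, angles in rad, forces in N, time in s.
With the tool pointing down it reaches from about 0.375 to 0.975 m from the base axis. Payload 3.8 kg.
Tool frame: the origin (TCP) lies at the very end of the fingers, on their centre line; the grasp point (between the pads) lies 19 mm behind it; z points along the fingers, y is the line along which they close (so a half turn about z gives the same grasp; the last joint's range is limited). The gripper opens to 85 mm and grips with 20 to 120 N. Pads are 22 mm wide; open, the fingers measure 114 mm over their backs; the gripper's body (76 mm by 85 mm) begins 54 mm behind the grasp point. The pads swing forward as they close: fully open they stand 13 mm farther back than shut.
Start: joints at [-1.184, 0.264, 1.604, -0, 1.274, -0.037], TCP at [0.278, -0.615, 0.231] pointing down, gripper open.
Joint ranges: [-2.63, 2.63], [-0.94, 2.18], [0.31, 2.57], [-1.31, 4.45], [0, 2.66], [-2.55, 2.55]. Speed limits (rad/s): [2.57, 2.57, 3.14, 3.14, 3.14, 3.14].

## Interface

Orientations are given as a rotation vector (axis times angle).
In Python, from workcell import monitor, viewer, workorder gives the robot as it stands.
- The arm moves only by the tool jog_arm, never from a script. Its argument "commands" is a list of rows, each an object with "travel": the shift along the tool's x, y, z in mm, a list of three; "rot": the turn, a rotation vector about the tool's x, y, z in degrees, a list of three; "claw": the closure in counts, from 0 (fully open) to 255 (shut). A call has exactly 5 rows; each row shifts and turns the commanded pose from where the row before left it, along the tool's axes as they then stand; what a row does not reach is not made up. A row lasts 1/10 s, in which the tool goes at most 50 mm and 8.59 degrees, less where a joint would pass 70% of its speed; a pose out of reach is approached as far as the arm can. A call is refused whole if a number of a shift passes 50 or a number of a turn 8.59, either way. A call with a gripper value outside its range is refused whole. The fingers move at their own pace and stop on an object; "force" is the grip in N (left out, the last holds). Time passes only in rows, so rows that do not move let the fingers close, or fill a call up. It gives the time, the measured TCP pose, the force, the opening and the grip force at its end, in the units of the state.
- monitor.read_state(): the state, without advancing time (a new reading comes with each control period).
- viewer.read_camera(name): name is "side" or "top"; returns a dict with "color" (480x640x3 uint8, blue, green, red), "camera_matrix" (3x3 intrinsics, pixels), "R" (3x3) and "t" (3): a world point X has camera coordinates R X + t. Camera axes: x right, y down, z forward; pixel columns grow to the right and rows downward; lengths in m; the calibration is good to about 2 mm. A picture is of the moment at which its call begins. There is no depth.
- workorder.finish_job(): hands the job in; it is judged then, once.
The state is a dict: "time": time; "q": joint angles; "joint_vel": joint speeds; "joint_torque": joint torques, N m; "tool_pos": TCP position; "tcp_rot": TCP orientation; "wrist_force": force on the tool from outside, world axes, zero at the start; "torque": the same for the moment, N m; "width": opening from 0.0 (shut) to 1.0 (fully open); "grip_force": force on a finger pad.
Only numpy, scipy, OpenCV 4.12 (cv2) and the standard library are available. Lean on these libraries where they do the work, as an engineer would, in place of code of your own. Each camera call takes 0.05 s, during which the arm holds its last target. There are 200 camera calls.

## Working session

There is one attempt and no reset: what is moved stays moved. The work goes in short steps, Python scripts to look and compute and a tool call to move; the robot and the scene stay as the last step left them, time stands still between calls to the robot, and variables do not carry over. Pictures are saved under pics/ and viewed, at most 11 in all, crops included, and the job is handed in when it is done.

Besides the shell and the picture viewer there is one more tool, called in YAML: its name, and indented under it one key for each argument. jog_arm: Moves the arm, as the interface text tells. Its arguments: {"type":"object","properties":{"commands":{"type":"array","items":{"type":"object","properties":{"travel":{"type":"array","items":{"type":"number"}},"rot":{"type":"array","items":{"type":"number"}},"claw":{"type":"number"}}}},"force":{"type":"number"}},"required":["commands"]}

```bash
ls; mkdir -p pics; python3 - <<'E'
from workcell import monitor, viewer
import cv2, pickle
s=monitor.read_state(); print(s)
for n in("side","top"):
    d=viewer.read_camera(n); cv2.imwrite(f"pics/{n}0.png",d["color"]); pickle.dump(d,open(f"{n}0.pkl","wb")); print(n,d["camera_matrix"],d["R"],d["t"])
E
```

```text
pics
{'time': 0.0, 'q': array([-1.18390086e+00,  2.64808776e-01,  1.60539136e+00,  1.35932474e-06,
        1.27367327e+00, -3.68797181e-02]), 'joint_vel': array([-8.58600861e-04, -7.30036887e-04,  2.62861209e-03, -4.60645454e-05,
        8.24993182e-05, -4.70609648e-04]), 'joint_torque': array([ 6.39274822e-04, -5.15096605e+01, -3.67317796e+01, -1.06009165e-04,
        1.28565927e-02,  1.18640909e-05]), 'tool_pos': array([ 0.27729802, -0.61460837,  0.22991515]), 'tcp_rot': array([-3.06913725e+00, -6.60221682e-01,  6.21333564e-04]), 'wrist_force': array([-0.59166465,  0.6530397 ,  0.39248802]), 'torque': array([-0.02455454,  0.0149481 , -0.01820941]), 'grip_force': 0.0, 'width': 1.0014247948638542}
side [[464.97967482   0.         318.25389592]
 [  0.         464.97967482 233.81314707]
 [  0.           0.           1.        ]] [[ 0.93700649  0.34914871  0.01067818]
 [ 0.31095167 -0.81979031 -0.48088762]
 [-0.15914742  0.45391522 -0.87671721]] [-0.49406398 -0.1296902   1.29077453]
top [[466.08992227   0.         328.23517232]
 [  0.         466.08992227 235.07587681]
 [  0.           0.           1.        ]] [[ 0.02062589 -0.99976774  0.00624803]
 [-0.99339977 -0.02119901 -0.11272755]
 [ 0.11283382 -0.00388168 -0.99360629]] [-0.03427341  0.5611955   1.1619505 ]
```

View pics/side0.png

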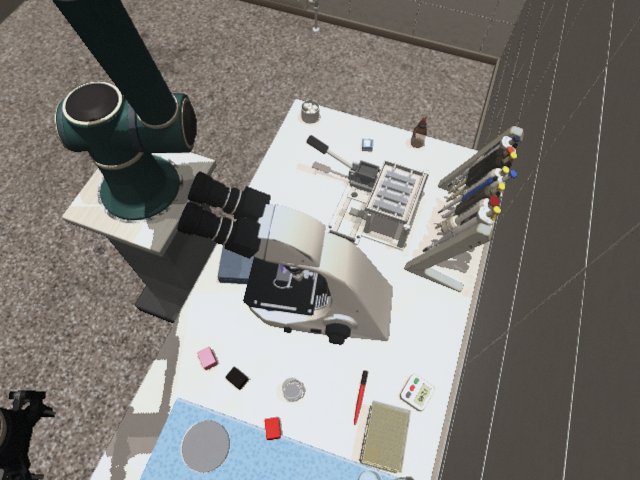

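View pics/top0.png

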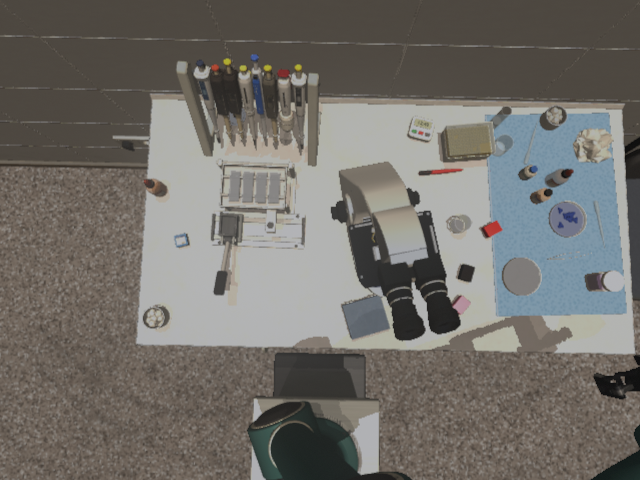

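Side view: black block at (237,378), pink at (207,358), red at (272,428). In the top view they are at (467,272), (461,304) and (492,228). The blue and white coverslip box is at top (181,240), the jack saddle at about (231,227), the grip at (220,283) and the disc at (270,225). The black block fits the description; I'll confirm it in an enlarged crop.

```bash
cat > h.py <<'E'
import numpy as np, cv2, pickle
def world(d,px,z):
    K,R,t=d["camera_matrix"],np.array(d["R"]),np.array(d["t"])
    c=-R.T@t; r=R.T@np.linalg.inv(K)@np.array([px[0],px[1],1.]); return c+r*(z-c[2])/r[2]
def proj(d,X):
    p=d["camera_matrix"]@(np.array(d["R"])@np.array(X)+d["t"]); return p[:2]/p[2]
def tri(ds,pxs):
    A=[];b=[]
    for d,p in zip(ds,pxs):
        K,R,t=d["camera_matrix"],np.array(d["R"]),np.array(d["t"])
        P=K@np.c_[R,t]
        for i in(0,1):
            r=p[i]*P[2]-P[i]; A.append(r[:3]); b.append(-r[3])
    return np.linalg.lstsq(np.array(A),np.array(b),rcond=None)[0]
def crop(im,x0,y0,w,h,s): return cv2.resize(im[y0:y0+h,x0:x0+w],None,fx=s,fy=s,interpolation=cv2.INTER_CUBIC)
E
python3 - <<'E'
from h import *
t=pickle.load(open("top0.pkl","rb"));s=pickle.load(open("side0.pkl","rb"))
a=np.hstack([crop(t["color"],440,250,50,37,8),crop(s["color"],212,360,50,37,8)])
b=np.hstack([crop(t["color"],205,205,100,75,4),crop(s["color"],300,130,100,75,4)])
cv2.imwrite("pics/c1.png",np.vstack([a,b]))
for n,d,x,y in(("top",t,467,272),("side",s,237,378)):
    m=cv2.inRange(d["color"][y-16:y+17,x-16:x+17].max(2),0,70)
    nn,l,st,c=cv2.connectedComponentsWithStats(m); k=l[16,16]
    pts=np.argwhere(l==k)[:,::-1].astype(np.float32)+[x-16,y-16]
    r=cv2.minAreaRect(pts.astype(np.float32)); print(n,st[k],r,world(d,r[0],.03 if n=="top" else .015))
    print([world(d,p,.03)[:2].round(4) for p in cv2.boxPoints(r)])
E
```

```text
top [  7   9  16  16 198] ((465.4339294433594, 272.48114013671875), (13.186612129211426, 15.247020721435547), 15.945395469665527) [ 0.47360094 -0.37382031  0.03      ]
[array([ 0.4591, -0.3522]), array([ 0.4967, -0.3633]), array([ 0.4881, -0.3955]), array([ 0.4506, -0.3843])]
side [  5   5  22  22 270] ((236.75003051757812, 377.7500305175781), (19.091880798339844, 14.142135620117188), 45.0) [ 0.47446134 -0.37643337  0.015     ]
[array([ 0.4521, -0.3841]), array([ 0.4633, -0.3568]), array([ 0.5033, -0.3728]), array([ 0.4919, -0.3996])]
```

View pics/c1.png

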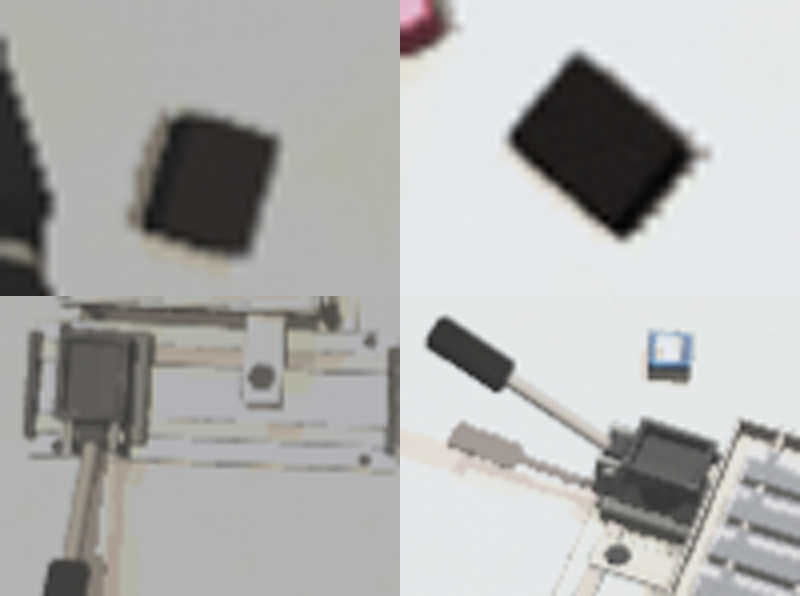

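The crop confirms the black 40x30 block; pink and red are the decoys. Next I'll fit the pad pose and triangulate the jack, grip and lift disc.

```bash
cat > fit.py <<'E'
from h import *
from scipy.optimize import minimize
def box(x,y,yaw,z0,z1,L,W):
    c,s=np.cos(yaw),np.sin(yaw)
    return [(x+c*a-s*b,y+s*a+c*b,z) for z in(z0,z1) for a in(-L/2,L/2) for b in(-W/2,W/2)]
def fitbox(views,x0,z0,z1,L,W,lo=40,hi=190,S=8,r=22):
    obs=[]
    for d,(cx,cy) in views:
        g=d["color"][cy-r:cy+r,cx-r:cx+r].max(2).astype(float); obs.append(np.clip((hi-g)/(hi-lo),0,1))
    def cost(p):
        e=0
        for (d,(cx,cy)),o in zip(views,obs):
            q=np.array([proj(d,X) for X in box(*p,z0,z1,L,W)]); q=(q-[cx-r,cy-r]+.5)*S
            m=np.zeros((2*r*S,2*r*S),np.uint8); cv2.fillConvexPoly(m,cv2.convexHull(np.round(q*16).astype(np.int32)),255,shift=4)
            m=cv2.resize(m,(2*r,2*r),interpolation=cv2.INTER_AREA)/255.
            w=cv2.dilate((m>0).astype(np.uint8),np.ones((5,5))); e+=(((m-o)**2)*w).sum()
        return e
    x0=np.array(x0); sim=np.vstack([x0,x0+[.006,0,0],x0+[0,.006,0],x0+[0,0,.15]])
    return minimize(cost,x0,method="Nelder-Mead",options=dict(initial_simplex=sim,xatol=1e-5))
E
python3 - <<'E'
from fit import *
t=pickle.load(open("top0.pkl","rb"));s=pickle.load(open("side0.pkl","rb"))
T=(t,(467,272));S=(s,(237,378))
for v in([T],[S],[T,S]):
    r=fitbox(v,[.474,-.375,-.3],.004,.03,.04,.03); print("pad",r.x.round(4),r.fun)
P={"saddle":((229.2,225.2),(369.5,169.7),.065),"disc":((270.5,225.2),(354.5,194.2),.104)}
for k,(a,b,z) in P.items(): print(k,tri([t,s],[a,b]).round(4),world(t,a,z).round(4),world(s,b,z).round(4))
g=[]
for n,d,(x,y) in(("t",t,(220,284)),("s",s,(317,144))):
    m=cv2.inRange(d["color"][y-20:y+20,x-20:x+20].max(2),0,85)
    nn,l,st,c=cv2.connectedComponentsWithStats(m); k=1+np.argmax(st[1:,4]); print(st[k],c[k]+[x-20,y-20]); g.append(c[k]+[x-20,y-20])
print("grip",tri([t,s],g).round(4),world(t,g[0],.11).round(4),world(s,g[1],.11).round(4))
for p in((205+30/4,205+159/4),(205+390/4,205+171.5/4)): print(world(t,p,.01).round(4))
E
```

```text
pad [ 0.4739 -0.3774 -0.2682] 7.854253748558246
pad [ 0.475  -0.377  -0.2907] 5.543984006151479
pad [ 0.4745 -0.3769 -0.2915] 15.429805459438676
saddle [0.5816 0.2255 0.0742] [0.5775 0.2249 0.065 ] [0.5855 0.2356 0.065 ]
disc [0.5762 0.1181 0.1063] [0.5746 0.1174 0.104 ] [0.5778 0.1208 0.104 ]
[ 14   7  13  24 233] [220.09871245 282.3776824 ]
[ 10  12  21  18 180] [316.98333333 144.19444444]
grip [0.4356 0.231  0.1106] [0.4351 0.2308 0.11  ] [0.436  0.2319 0.11  ]
[0.5326 0.2775 0.01  ]
[0.5294 0.0436 0.01  ]
```

```bash
cat > plan.py <<'E'
import numpy as np, json
from scipy.spatial.transform import Rotation as Ro
def down(yaw): # tool x at world yaw (deg), z down
    c,s=np.cos(np.radians(yaw)),np.sin(np.radians(yaw)); return Ro.from_matrix(np.array([[c,s,0],[s,-c,0],[0,0,-1]]))
def plan(steps,pose=None):
    """steps: (target xyz, yaw deg, rows)"""
    from workcell import monitor
    if pose is None:
        s=monitor.read_state(); p,R=np.array(s["tool_pos"]),Ro.from_rotvec(s["tcp_rot"]); print("t",round(s["time"],2),"p",p.round(4),"F",np.round(s["wrist_force"],1),"w",round(s["width"],3))
    else: p,R=pose
    for tgt,yaw,n in steps:
        for k in range(n,0,-1):
            tr=np.round(R.inv().apply(np.array(tgt)-p)*1000/k,1); rv=np.round(np.degrees((R.inv()*down(yaw)).as_rotvec())/k,2)
            print(tr.tolist(),rv.tolist()); p=p+R.apply(tr/1000); R=R*Ro.from_rotvec(np.radians(rv))
        print("--",p.round(4))
E
python3 - <<'E'
from fit import *
from plan import *
t=pickle.load(open("top0.pkl","rb"));s=pickle.load(open("side0.pkl","rb"))
print(world(t,(446,275),.25),world(t,(446,275),.3))
print("saddle",world(t,(229.0,224.5),.075),"disc",world(t,(270.1,224.8),.104))
plan([((.4745,-.377,.14),-16.7,10),((.4745,-.377,.012),-16.7,5)])
sx,sy,yw=.580,.2262,-.02
lx,ly=.576,.1185
o=[]
for d,(x0,y0) in((t,(205,205)),(s,(330,140))):
    im=crop(d["color"],x0,y0,80,60,5)
    q=lambda X:tuple(np.round(((proj(d,X)-[x0,y0]+.5)*5-.5)).astype(int))
    for L,W,z in((.054,.044,.075),(.044,.034,.075)):
        b=[q(X) for X in box(sx,sy,yw,z,z,L,W)[:4]]; cv2.polylines(im,[np.array([b[0],b[1],b[3],b[2]],np.int32)],True,(0,255,0),1)
    cv2.circle(im,q((lx,ly,.104)),3,(0,0,255),-1)
    o.append(im)
cv2.imwrite("pics/c2.png",np.hstack(o))
E
```

```text
[ 0.45893597 -0.26747607  0.25      ] [ 0.45729109 -0.25458256  0.3       ]
saddle [0.57795439 0.22339238 0.075     ] disc [0.57552219 0.11835755 0.104     ]
t 0.1 p [ 0.2773 -0.6147  0.2301] F [ 0.1 -0.1  0.5] w 1.004
[27.7, -13.5, 9.0] [-0.01, 0.0, 4.1]
[26.7, -15.5, 9.0] [-0.01, 0.0, 4.1]
[25.5, -17.4, 9.0] [-0.01, 0.0, 4.1]
[24.2, -19.1, 9.0] [-0.01, 0.01, 4.1]
[22.8, -20.8, 9.1] [-0.01, 0.0, 4.1]
[21.3, -22.4, 9.0] [-0.01, 0.01, 4.1]
[19.6, -23.9, 9.0] [-0.01, 0.0, 4.1]
[17.8, -25.2, 9.1] [-0.01, 0.01, 4.09]
[16.0, -26.5, 9.0] [-0.01, 0.0, 4.1]
[14.1, -27.5, 9.1] [-0.02, 0.01, 4.09]
-- [ 0.4745 -0.377   0.14  ]
[-0.0, -0.0, 25.6] [0.0, -0.0, 0.0]
[-0.0, -0.0, 25.6] [0.0, -0.0, 0.0]
[-0.0, -0.0, 25.6] [0.0, -0.0, 0.0]
[-0.0, -0.0, 25.6] [0.0, -0.0, 0.0]
[-0.0, -0.0, 25.6] [0.0, -0.0, 0.0]
-- [ 0.4745 -0.377   0.012 ]
```

View pics/c2.png

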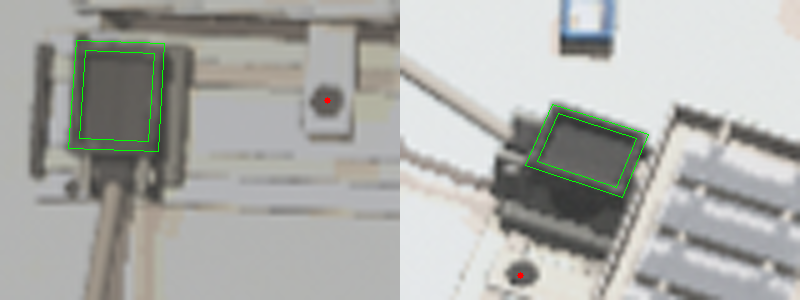

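The overlay fits the saddle rim in both views (top centre about (229,224), side about (370,169)), and the disc dot lies on the disc. Moving to the pad now.

jog_arm:
  commands:
    - {"travel": [27.7,-13.5,9],"rot": [0,0,4.1],"claw": 0}
    - {"travel": [26.7,-15.5,9],"rot": [0,0,4.1],"claw": 0}
    - {"travel": [25.5,-17.4,9],"rot": [0,0,4.1],"claw": 0}
    - {"travel": [24.2,-19.1,9],"rot": [0,0,4.1],"claw": 0}
    - {"travel": [22.8,-20.8,9],"rot": [0,0,4.1],"claw": 0}
  force: 40

```text
time: 0.6
tool_pos: [0.3765, -0.4953, 0.1853]
tcp_rot: [-3.139, -0.099, 0.001]
wrist_force: [0.9, -0.3, -0.3]
width: 0.998
grip_force: 0.0
```

jog_arm:
  commands:
    - {"travel": [21.3,-22.4,9],"rot": [0,0,4.1],"claw": 0}
    - {"travel": [19.6,-23.9,9],"rot": [0,0,4.1],"claw": 0}
    - {"travel": [17.8,-25.2,9],"rot": [0,0,4.1],"claw": 0}
    - {"travel": [16,-26.5,9],"rot": [0,0,4.1],"claw": 0}
    - {"travel": [14.1,-27.5,9],"rot": [0,0,4.1],"claw": 0}

```text
time: 1.1
tool_pos: [0.4752, -0.3764, 0.1404]
tcp_rot: [-3.107, 0.461, 0.001]
wrist_force: [-0.2, 0.9, -0.5]
width: 1.006
grip_force: 0.0
```

```bash
python3 - <<'E'
from fit import *
from plan import *
from workcell import viewer
plan([((.4745,-.377,.012),-16.7,5)])
S=viewer.read_camera("side");T=viewer.read_camera("top")
cv2.imwrite("pics/c3.png",np.hstack([crop(T["color"],400,220,100,100,4),crop(S["color"],190,320,100,100,4)]))
E
```

```text
t 1.1 p [ 0.4752 -0.3764  0.1404] F [-0.2  0.9 -0.5] w 1.006
[-0.1, 0.2, 25.7] [-0.0, 0.01, -0.04]
[-0.1, 0.2, 25.7] [-0.01, 0.01, -0.04]
[-0.1, 0.1, 25.7] [-0.0, 0.01, -0.04]
[-0.0, 0.2, 25.6] [-0.01, 0.01, -0.04]
[-0.1, 0.1, 25.7] [-0.0, 0.01, -0.03]
-- [ 0.4745 -0.377   0.012 ]
```

View pics/c3.png

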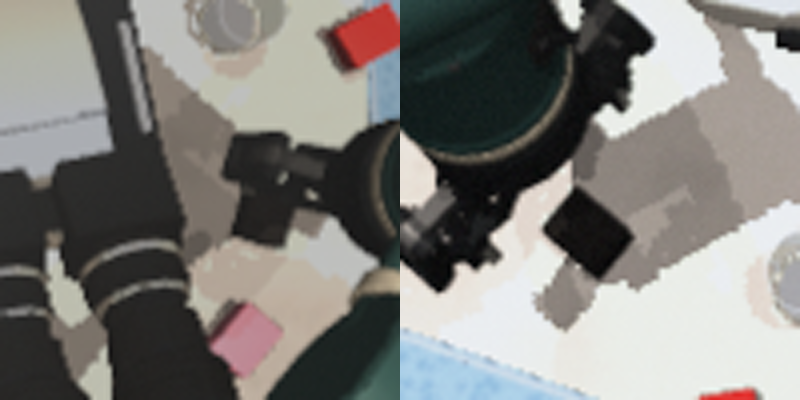

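The open fingers straddle the black pad at side-crop (590,230), with the pink block clear. Descending and gripping.

jog_arm:
  commands:
    - {"travel": [0,0.2,26],"rot": [0,0,0],"claw": 0}
    - {"travel": [-0.2,0.2,26],"rot": [0,0,0],"claw": 0}
    - {"travel": [-0.2,0.2,26],"rot": [0,0,0],"claw": 0}
    - {"travel": [0,0.2,26],"rot": [0,0,0],"claw": 0}
    - {"travel": [0,0,24],"rot": [0,0,0],"claw": 0}

```text
time: 1.7
tool_pos: [0.4734, -0.3788, 0.012]
tcp_rot: [-3.108, 0.456, 0.001]
wrist_force: [0.1, 0.1, 1.1]
width: 1.004
grip_force: 0.0
```

jog_arm:
  commands:
    - {"travel": [0,0,0],"rot": [0,0,0],"claw": 80}
    - {"travel": [0,0,0],"rot": [0,0,0],"claw": 160}
    - {"travel": [0,0,0],"rot": [0,0,0],"claw": 255}
    - {"travel": [0,0,0],"rot": [0,0,0],"claw": 255}
    - {"travel": [0,0,0],"rot": [0,0,0],"claw": 255}
  force: 40

```text
time: 2.2
tool_pos: [0.4756, -0.3796, 0.0154]
tcp_rot: [3.106, -0.456, 0.005]
wrist_force: [-0.7, -0.6, 5.2]
width: 0.341
grip_force: 41.0
```

jog_arm:
  commands:
    - {"travel": [0,0,0],"rot": [0,0,0],"claw": 255}
    - {"travel": [0,0,-20],"rot": [0,0,0],"claw": 255}
    - {"travel": [0,0,-40],"rot": [0,0,0],"claw": 255}
    - {"travel": [0,0,-40],"rot": [0,0,0],"claw": 255}
    - {"travel": [0,0,-40],"rot": [0,0,0],"claw": 255}

```text
time: 2.7
tool_pos: [0.4738, -0.3779, 0.1545]
tcp_rot: [-3.108, 0.456, 0.001]
wrist_force: [0.0, -0.0, -0.2]
width: 0.34
grip_force: 40.3
```

Pad gripped (29 mm opening). Planning the crossing over the microscope.

```bash
python3 - <<'E'
from plan import *
plan([((.474,-.378,.40),-16.7,6),((.51,-.15,.42),-10,6),((.576,.2255,.40),-1.1,9),((.580,.2255,.16),-1.1,7),])
E
```

```text
t 2.7 p [ 0.4738 -0.3779  0.1545] F [ 0.  -0.  -0.2] w 0.34
[0.0, -0.0, -40.9] [-0.0, 0.01, -0.0]
[0.0, -0.0, -40.9] [-0.0, 0.01, -0.0]
[0.0, -0.0, -40.9] [-0.0, 0.01, -0.0]
[0.1, -0.0, -40.9] [-0.01, 0.0, -0.0]
[0.0, -0.0, -40.9] [-0.0, 0.01, -0.01]
[0.1, -0.1, -41.0] [-0.01, 0.0, -0.0]
-- [ 0.474 -0.378  0.4  ]
[-5.2, -38.1, -3.3] [0.0, 0.0, -1.12]
[-4.4, -38.2, -3.3] [0.0, 0.0, -1.12]
[-3.7, -38.3, -3.3] [0.0, 0.0, -1.12]
[-2.9, -38.4, -3.4] [0.0, 0.0, -1.11]
[-2.2, -38.4, -3.3] [0.0, 0.0, -1.12]
[-1.5, -38.4, -3.4] [0.0, 0.0, -1.11]
-- [ 0.51 -0.15  0.42]
[-0.0, -42.4, 2.2] [0.0, 0.0, -0.99]
[0.7, -42.4, 2.2] [0.0, 0.0, -0.99]
[1.4, -42.3, 2.2] [0.0, 0.0, -0.99]
[2.2, -42.3, 2.2] [0.0, 0.0, -0.99]
[2.9, -42.3, 2.2] [0.0, 0.0, -0.99]
[3.6, -42.2, 2.3] [0.0, 0.0, -0.99]
[4.4, -42.1, 2.2] [0.0, 0.0, -0.99]
[5.1, -42.0, 2.3] [0.0, 0.0, -0.99]
[5.8, -42.0, 2.2] [0.0, 0.0, -0.98]
-- [0.576  0.2255 0.4   ]
[0.6, -0.0, 34.3] [0.0, 0.0, -0.0]
[0.6, -0.0, 34.3] [0.0, 0.0, -0.0]
[0.6, -0.0, 34.3] [0.0, 0.0, -0.0]
[0.6, -0.0, 34.3] [0.0, 0.0, -0.0]
[0.5, -0.0, 34.3] [0.0, 0.0, -0.0]
[0.6, -0.0, 34.3] [0.0, 0.0, -0.0]
[0.5, -0.1, 34.2] [0.0, 0.0, -0.0]
-- [0.58   0.2255 0.16  ]
```

jog_arm:
  commands:
    - {"travel": [0,0,-41],"rot": [0,0,0],"claw": 255}
    - {"travel": [0,0,-41],"rot": [0,0,0],"claw": 255}
    - {"travel": [0,0,-41],"rot": [0,0,0],"claw": 255}
    - {"travel": [0,0,-41],"rot": [0,0,0],"claw": 255}
    - {"travel": [0,0,-41],"rot": [0,0,0],"claw": 255}

```text
time: 3.2
tool_pos: [0.4738, -0.3779, 0.36]
tcp_rot: [3.108, -0.456, 0.0]
wrist_force: [1.2, -0.9, -1.5]
width: 0.339
grip_force: 40.3
```

jog_arm:
  commands:
    - {"travel": [0,0,-41],"rot": [0,0,0],"claw": 255}
    - {"travel": [-5,-38,-3],"rot": [0,0,-1.1],"claw": 255}
    - {"travel": [-4,-38,-3],"rot": [0,0,-1.1],"claw": 255}
    - {"travel": [-4,-38,-3],"rot": [0,0,-1.1],"claw": 255}
    - {"travel": [-3,-38,-3],"rot": [0,0,-1.1],"claw": 255}

```text
time: 3.7
tool_pos: [0.4979, -0.2259, 0.4115]
tcp_rot: [-3.123, 0.337, -0.0]
wrist_force: [0.0, 0.1, -0.5]
width: 0.342
grip_force: 40.3
```

jog_arm:
  commands:
    - {"travel": [-2,-38,-3],"rot": [0,0,-1.1],"claw": 255}
    - {"travel": [-1,-38,-3],"rot": [0,0,-1.1],"claw": 255}
    - {"travel": [0,-42,2],"rot": [0,0,-1],"claw": 255}
    - {"travel": [1,-42,2],"rot": [0,0,-1],"claw": 255}
    - {"travel": [1,-42,2],"rot": [0,0,-1],"claw": 255}

```text
time: 4.2
tool_pos: [0.5325, -0.0266, 0.4114]
tcp_rot: [3.136, -0.194, 0.001]
wrist_force: [0.7, -0.5, 0.4]
width: 0.342
grip_force: 40.3
```

jog_arm:
  commands:
    - {"travel": [2,-42,2],"rot": [0,0,-1],"claw": 255}
    - {"travel": [3,-42,2],"rot": [0,0,-1],"claw": 255}
    - {"travel": [4,-42,2],"rot": [0,0,-1],"claw": 255}
    - {"travel": [4,-42,2],"rot": [0,0,-1],"claw": 255}
    - {"travel": [5,-42,2],"rot": [0,0,-1],"claw": 255}

```text
time: 4.7
tool_pos: [0.5691, 0.1811, 0.4013]
tcp_rot: [3.141, -0.056, 0.0]
wrist_force: [1.1, 0.6, -1.0]
width: 0.339
grip_force: 40.3
```

```bash
python3 - <<'E'
from plan import *
plan([((.580,.2255,.15),-1.1,10)])
E
```

```text
t 4.7 p [0.5691 0.1811 0.4013] F [ 1.1  0.6 -1. ] w 0.339
[0.9, -4.5, 25.1] [0.0, -0.0, -0.1]
[0.9, -4.5, 25.1] [0.0, -0.0, -0.1]
[1.0, -4.5, 25.1] [0.0, -0.0, -0.09]
[1.0, -4.5, 25.1] [0.0, -0.0, -0.1]
[1.0, -4.5, 25.1] [0.0, -0.0, -0.09]
[1.0, -4.5, 25.1] [0.0, -0.0, -0.1]
[0.9, -4.4, 25.2] [0.0, -0.0, -0.09]
[1.0, -4.5, 25.1] [0.0, -0.0, -0.1]
[1.0, -4.4, 25.2] [0.0, -0.0, -0.09]
[0.9, -4.5, 25.1] [0.01, -0.0, -0.1]
-- [0.58   0.2255 0.15  ]
```

jog_arm:
  commands:
    - {"travel": [2,-15,25],"rot": [0,0,-0.5],"claw": 255}
    - {"travel": [2,-15,25],"rot": [0,0,-0.5],"claw": 255}
    - {"travel": [3,-14.5,25],"rot": [0,0,0],"claw": 255}
    - {"travel": [3,0,25],"rot": [0,0,0],"claw": 255}
    - {"travel": [0,0,25],"rot": [0,0,0],"claw": 255}

```text
time: 5.2
tool_pos: [0.5804, 0.2242, 0.275]
tcp_rot: [3.141, -0.029, -0.0]
wrist_force: [0.0, 0.1, -0.7]
width: 0.343
grip_force: 40.3
```

jog_arm:
  commands:
    - {"travel": [0,0,30],"rot": [0,0,0],"claw": 255}
    - {"travel": [0,0,30],"rot": [0,0,0],"claw": 255}
    - {"travel": [0,0,30],"rot": [0,0,0],"claw": 255}
    - {"travel": [0,0,30],"rot": [0,0,0],"claw": 255}
    - {"travel": [0,0,5],"rot": [0,0,0],"claw": 255}

```text
time: 5.7
tool_pos: [0.5772, 0.2224, 0.1465]
tcp_rot: [3.139, -0.03, -0.013]
wrist_force: [-0.8, -0.4, -1.0]
width: 0.34
grip_force: 40.3
```

```bash
python3 - <<'E'
from fit import *
from plan import *
from workcell import viewer
plan([((.580,.2255,.105),-1.1,2)])
S=viewer.read_camera("side");T=viewer.read_camera("top")
pickle.dump((S,T),open("v2.pkl","wb"))
cv2.imwrite("pics/c4.png",np.hstack([crop(T["color"],190,180,80,80,5),crop(S["color"],320,110,80,80,5)]))
E
```

```text
t 5.7 p [0.5772 0.2224 0.1465] F [-0.8 -0.4 -1. ] w 0.34
[1.6, -1.6, 20.7] [0.09, 0.23, -0.0]
[1.4, -1.6, 20.8] [0.08, 0.24, -0.01]
-- [0.58   0.2255 0.105 ]
```

View pics/c4.png

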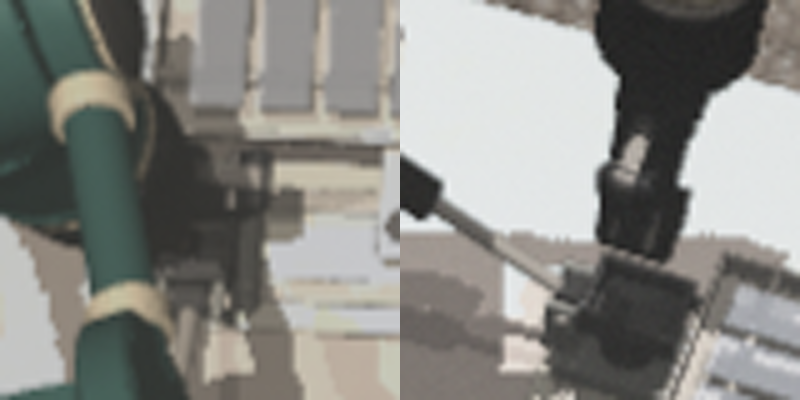

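The top view is blocked by the arm. The side view shows the gripped pad at crop (640,240), just above the socket rim at (650,275). Descending slowly with force checks.

jog_arm:
  commands:
    - {"travel": [0.5,-1,15],"rot": [0,0,0],"claw": 255}
    - {"travel": [0,0,15],"rot": [0,0,0],"claw": 255}
    - {"travel": [0,0,15],"rot": [0,0,0],"claw": 255}
    - {"travel": [0,0,0],"rot": [0,0,0],"claw": 255}
    - {"travel": [0,0,0],"rot": [0,0,0],"claw": 255}

```text
time: 6.3
tool_pos: [0.5807, 0.2243, 0.1054]
tcp_rot: [3.141, -0.031, -0.002]
wrist_force: [-0.0, 0.8, -0.2]
width: 0.339
grip_force: 40.3
```

```bash
python3 - <<'E'
from plan import *
plan([((.580,.2255,.094),-1.1,1)])
E
```

```text
t 6.3 p [0.5807 0.2243 0.1054] F [-0.   0.8 -0.2] w 0.339
[-0.7, -1.1, 11.4] [0.03, 0.09, -0.02]
-- [0.58   0.2255 0.094 ]
```

jog_arm:
  commands:
    - {"travel": [-0.7,-1,6],"rot": [0,0,0],"claw": 255}
    - {"travel": [0,0,5],"rot": [0,0,0],"claw": 255}
    - {"travel": [0,0,2],"rot": [0,0,0],"claw": 255}
    - {"travel": [0,0,2],"rot": [0,0,0],"claw": 255}
    - {"travel": [0,0,0],"rot": [0,0,0],"claw": 255}

```text
time: 6.8
tool_pos: [0.5804, 0.2255, 0.091]
tcp_rot: [3.141, -0.031, -0.001]
wrist_force: [-0.3, -0.1, -0.0]
width: 0.338
grip_force: 40.3
```

jog_arm:
  commands:
    - {"travel": [0,0,1],"rot": [0,0,0],"claw": 255}
    - {"travel": [0,0,1],"rot": [0,0,0],"claw": 255}
    - {"travel": [0,0,1],"rot": [0,0,0],"claw": 255}
    - {"travel": [0,0,1],"rot": [0,0,0],"claw": 255}
    - {"travel": [0,0,0],"rot": [0,0,0],"claw": 255}

```text
time: 7.3
tool_pos: [0.5804, 0.2255, 0.0871]
tcp_rot: [3.141, -0.031, -0.0]
wrist_force: [-1.0, -0.1, -0.7]
width: 0.338
grip_force: 40.3
```

jog_arm:
  commands:
    - {"travel": [0,0,1],"rot": [0,0,0],"claw": 255}
    - {"travel": [0,0,1],"rot": [0,0,0],"claw": 255}
    - {"travel": [0,0,1],"rot": [0,0,0],"claw": 255}
    - {"travel": [0,0,0],"rot": [0,0,0],"claw": 255}
    - {"travel": [0,0,0],"rot": [0,0,0],"claw": 255}

```text
time: 7.8
tool_pos: [0.5805, 0.2255, 0.0842]
tcp_rot: [3.141, -0.031, -0.0]
wrist_force: [1.4, -0.6, -0.4]
width: 0.34
grip_force: 40.3
```

jog_arm:
  commands:
    - {"travel": [0,0,1],"rot": [0,0,0],"claw": 255}
    - {"travel": [0,0,1],"rot": [0,0,0],"claw": 255}
    - {"travel": [0,0,1],"rot": [0,0,0],"claw": 255}
    - {"travel": [0,0,0],"rot": [0,0,0],"claw": 255}
    - {"travel": [0,0,0],"rot": [0,0,0],"claw": 255}

```text
time: 8.3
tool_pos: [0.5805, 0.2256, 0.0812]
tcp_rot: [3.141, -0.031, -0.0]
wrist_force: [-0.2, -0.6, -1.2]
width: 0.338
grip_force: 40.3
```

jog_arm:
  commands:
    - {"travel": [0,0,1],"rot": [0,0,0],"claw": 255}
    - {"travel": [0,0,1],"rot": [0,0,0],"claw": 255}
    - {"travel": [0,0,0],"rot": [0,0,0],"claw": 255}
    - {"travel": [0,0,0],"rot": [0,0,0],"claw": 255}
    - {"travel": [0,0,0],"rot": [0,0,0],"claw": 255}

```text
time: 8.8
tool_pos: [0.5807, 0.2256, 0.0804]
tcp_rot: [-3.141, 0.031, -0.001]
wrist_force: [-2.4, -0.9, 5.3]
width: 0.341
grip_force: 41.0
```

```bash
python3 - <<'E'
from plan import *
from fit import *
from workcell import viewer
plan([])
S=viewer.read_camera("side"); pickle.dump(S,open("v3.pkl","wb"))
cv2.imwrite("pics/c5.png",crop(S["color"],335,120,70,60,9))
E
```

```text
t 8.8 p [0.5807 0.2256 0.0804] F [-2.4 -0.9  5.3] w 0.341
```

View pics/c5.png

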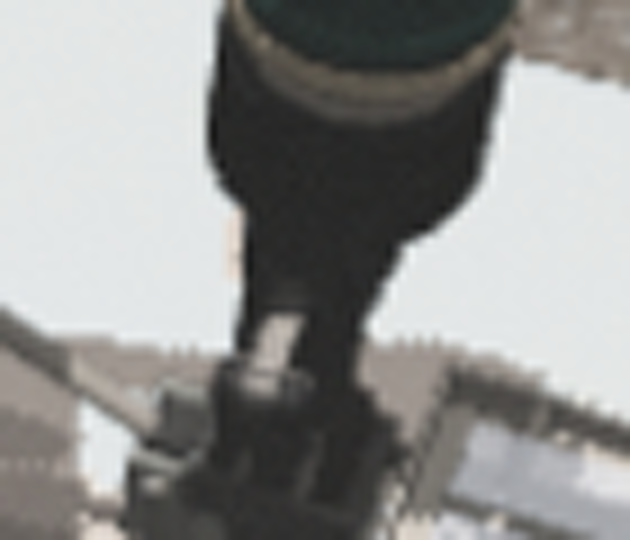

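Contact came exactly at the predicted seated height (TCP 0.0804), after a free 10 mm insertion. In the picture the fingers stand over the socket at crop (280,430). Releasing and backing up.

jog_arm:
  commands:
    - {"travel": [0,0,0],"rot": [0,0,0],"claw": 140}
    - {"travel": [0,0,0],"rot": [0,0,0],"claw": 110}
    - {"travel": [0,0,0],"rot": [0,0,0],"claw": 90}
    - {"travel": [0,0,0],"rot": [0,0,0],"claw": 80}
    - {"travel": [0,0,-3],"rot": [0,0,0],"claw": 70}

```text
time: 9.35
tool_pos: [0.5801, 0.2254, 0.0817]
tcp_rot: [3.141, -0.031, -0.002]
wrist_force: [-0.4, -0.3, -0.4]
width: 0.724
grip_force: 0.0
```

jog_arm:
  commands:
    - {"travel": [0,0,-10],"rot": [0,0,0],"claw": 70}
    - {"travel": [0,0,-20],"rot": [0,0,0],"claw": 70}
    - {"travel": [0,0,-40],"rot": [0,0,0],"claw": 70}
    - {"travel": [0,0,-50],"rot": [0,0,0],"claw": 70}
    - {"travel": [0,0,-50],"rot": [0,0,0],"claw": 70}

```text
time: 9.85
tool_pos: [0.58, 0.2254, 0.2543]
tcp_rot: [3.141, -0.031, -0.001]
wrist_force: [1.4, 0.5, -0.6]
width: 0.724
grip_force: 0.0
```

jog_arm:
  commands:
    - {"travel": [-45,5,0],"rot": [0,0,0],"claw": 70}
    - {"travel": [-45,0,0],"rot": [0,0,0],"claw": 70}
    - {"travel": [-45,0,0],"rot": [0,0,0],"claw": 70}
    - {"travel": [-10,0,0],"rot": [0,0,0],"claw": 70}
    - {"travel": [0,0,0],"rot": [0,0,0],"claw": 70}

```text
time: 10.35
tool_pos: [0.4345, 0.2236, 0.2534]
tcp_rot: [-3.141, 0.029, -0.003]
wrist_force: [-0.3, -0.1, 0.7]
width: 0.724
grip_force: 0.0
```

```bash
python3 - <<'E'
from plan import *
from fit import *
from workcell import viewer
plan([])
S=viewer.read_camera("side");T=viewer.read_camera("top"); pickle.dump((S,T),open("v4.pkl","wb"))
cv2.imwrite("pics/c6.png",np.hstack([crop(T["color"],190,185,80,60,5),crop(S["color"],330,135,80,60,5)]))
E
```

```text
t 10.35 p [0.4345 0.2236 0.2534] F [-0.3 -0.1  0.7] w 0.724
```

View pics/c6.png

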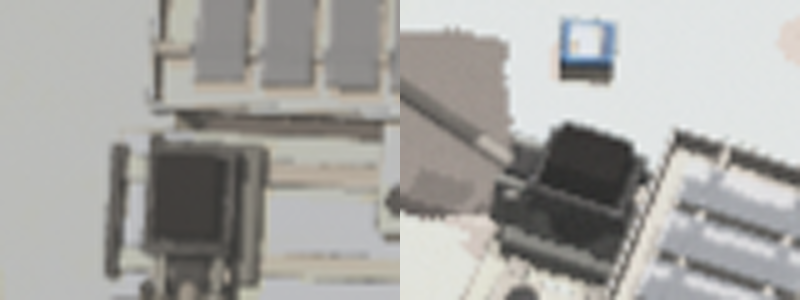

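The pad sits square inside the socket rim (top-crop (188,197), side-crop (590,165)). Now gripping the handle, with the grip at about (0.436,0.230,0.110).

jog_arm:
  commands:
    - {"travel": [1.5,-6.5,35],"rot": [0,0,0],"claw": 70}
    - {"travel": [0,0,35],"rot": [0,0,0],"claw": 70}
    - {"travel": [0,0,35],"rot": [0,0,0],"claw": 70}
    - {"travel": [0,0,35],"rot": [0,0,0],"claw": 70}
    - {"travel": [0,0,18],"rot": [0,0,0],"claw": 70}
  force: 25

```text
time: 10.95
tool_pos: [0.4368, 0.2289, 0.0908]
tcp_rot: [3.139, -0.032, -0.006]
wrist_force: [-0.1, -1.0, 0.6]
width: 0.723
grip_force: 0.0
```

jog_arm:
  commands:
    - {"travel": [0,0,0],"rot": [0,0,0],"claw": 120}
    - {"travel": [0,0,0],"rot": [0,0,0],"claw": 150}
    - {"travel": [0,0,0],"rot": [0,0,0],"claw": 180}
    - {"travel": [0,0,0],"rot": [0,0,0],"claw": 220}
    - {"travel": [0,0,0],"rot": [0,0,0],"claw": 255}
  force: 25

```text
time: 11.45
tool_pos: [0.4391, 0.2306, 0.096]
tcp_rot: [-3.14, 0.031, -0.007]
wrist_force: [2.1, 1.2, 1.0]
width: 0.276
grip_force: 29.3
```

```bash
python3 - <<'E'
from plan import *
from fit import *
plan([])
S,T=pickle.load(open("v4.pkl","rb"))
def fit1(v):
    r=fitbox(v,[.58,.2255,-.03],.082,.095,.04,.03,lo=45,hi=75,r=14); return r.x.round(4),round(r.fun,1)
print(fit1([(T,(227,224))]),fit1([(S,(375,166))]))
E
```

```text
t 11.45 p [0.4391 0.2306 0.096 ] F [2.1 1.2 1. ] w 0.276
(array([ 0.5765,  0.2246, -0.0041]), np.float64(103.3)) (array([ 0.5805,  0.2216, -0.0008]), np.float64(25.0))
```

jog_arm:
  commands:
    - {"travel": [0,10,0],"rot": [0,0,0],"claw": 255}
    - {"travel": [0,20,0],"rot": [0,0,0],"claw": 255}
    - {"travel": [0,20,0],"rot": [0,0,0],"claw": 255}
    - {"travel": [0,20,0],"rot": [0,0,0],"claw": 255}
    - {"travel": [0,15,0],"rot": [0,0,0],"claw": 255}

```text
time: 11.95
tool_pos: [0.437, 0.1452, 0.096]
tcp_rot: [-3.139, 0.032, -0.006]
wrist_force: [2.1, 3.9, 1.3]
width: 0.272
grip_force: 29.3
```

jog_arm:
  commands:
    - {"travel": [0,12,0],"rot": [0,0,0],"claw": 255}
    - {"travel": [0,7,0],"rot": [0,0,0],"claw": 255}
    - {"travel": [0,3,0],"rot": [0,0,0],"claw": 255}
    - {"travel": [0,0,0],"rot": [0,0,0],"claw": 255}
    - {"travel": [0,0,0],"rot": [0,0,0],"claw": 255}

```text
time: 12.45
tool_pos: [0.436, 0.1226, 0.095]
tcp_rot: [3.141, -0.03, 0.003]
wrist_force: [1.7, -0.2, 5.2]
width: 0.27
grip_force: 29.9
```

```bash
python3 - <<'E'
from plan import *
from fit import *
from workcell import viewer
plan([])
S=viewer.read_camera("side");T=viewer.read_camera("top"); pickle.dump((S,T),open("v5.pkl","wb"))
cv2.imwrite("pics/c7.png",np.hstack([crop(T["color"],235,190,66,80,6),crop(S["color"],315,150,66,80,6)]))
E
```

```text
t 12.45 p [0.436  0.1226 0.095 ] F [ 1.7 -0.2  5.2] w 0.27
```

View pics/c7.png

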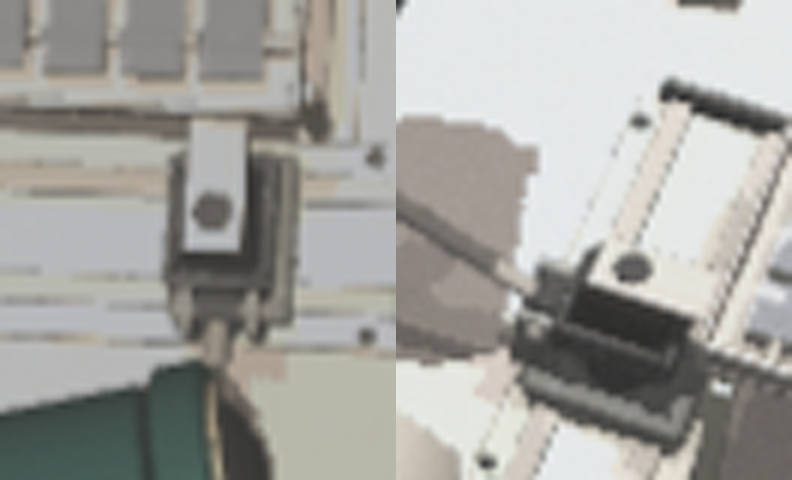

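The tab's disc (top-crop (213,210)) lies over the saddle. I'll check the centring with a predicted outline.

```bash
python3 - <<'E'
from fit import *
S,T=pickle.load(open("v5.pkl","rb"))
o=[]
sx,sy,yw=.578,.1175,-.02
for d,(x0,y0) in((T,(245,205)),(S,(330,180))):
    im=crop(d["color"],x0,y0,44,50,9)
    q=lambda X:tuple(np.round(((proj(d,X)-[x0,y0]+.5)*9-.5)).astype(int))
    for L,W,z,c in((.054,.044,.075,(0,255,0)),(.04,.03,.095,(0,255,255))):
        b=[q(X) for X in box(sx,sy,yw,z,z,L,W)[:4]]; cv2.polylines(im,[np.array([b[0],b[1],b[3],b[2]],np.int32)],True,c,1)
    cv2.circle(im,q((.5757,.1185,.104)),2,(0,0,255),-1)
    b=[q(X) for X in [(.5757-.016,.1185+a,.104) for a in(-.012,.012)]]; cv2.line(im,b[0],b[1],(0,0,255),1)
    o.append(im)
cv2.imwrite("pics/c8.png",np.hstack(o))
E
```

```text
(no output)
```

View pics/c8.png

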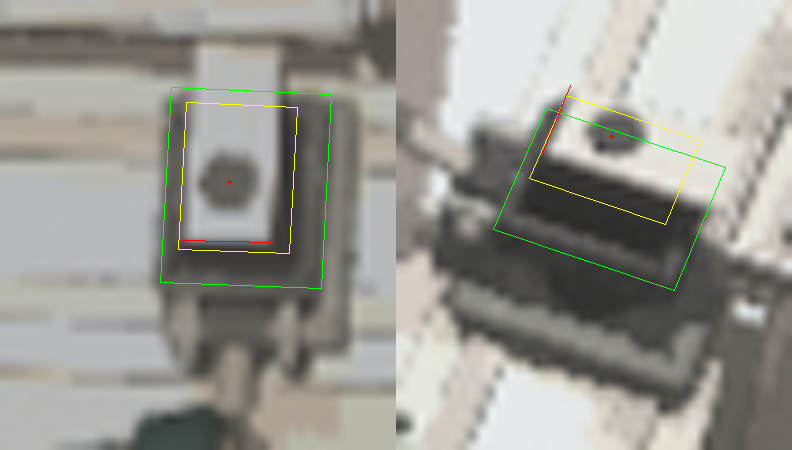

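The outline fits: the saddle is about (0.578,0.118) against a lift point of (0.576,0.1185), so within about 3 mm. Releasing the handle, then rising and closing the fingers to press from above.

jog_arm:
  commands:
    - {"travel": [0,0,0],"rot": [0,0,0],"claw": 140}
    - {"travel": [0,0,0],"rot": [0,0,0],"claw": 110}
    - {"travel": [0,0,0],"rot": [0,0,0],"claw": 90}
    - {"travel": [0,0,-10],"rot": [0,0,0],"claw": 90}
    - {"travel": [0,0,-25],"rot": [0,0,0],"claw": 90}

```text
time: 13.05
tool_pos: [0.4323, 0.1223, 0.1274]
tcp_rot: [3.14, -0.03, -0.01]
wrist_force: [-0.6, -0.0, 0.1]
width: 0.65
grip_force: 0.0
```

jog_arm:
  commands:
    - {"travel": [0,0,-25],"rot": [0,0,0],"claw": 90}
    - {"travel": [0,0,0],"rot": [0,0,0],"claw": 255}
    - {"travel": [0,0,0],"rot": [0,0,0],"claw": 255}
    - {"travel": [0,0,0],"rot": [0,0,0],"claw": 255}
    - {"travel": [0,0,0],"rot": [0,0,0],"claw": 255}

```text
time: 13.55
tool_pos: [0.4339, 0.1227, 0.153]
tcp_rot: [3.141, -0.031, -0.004]
wrist_force: [0.3, 0.0, 0.4]
width: 0.003
grip_force: 0.0
```

```bash
python3 - <<'E'
from plan import *
from fit import *
from workcell import viewer
plan([((.432,.1226,.125),-1.1,1)])
S=viewer.read_camera("side");T=viewer.read_camera("top"); pickle.dump((S,T),open("v6.pkl","wb"))
a=pickle.load(open("v5.pkl","rb"))[0]["color"][180:230,330:374].astype(int); b=S["color"][180:230,330:374].astype(int)
print("diff",np.abs(a-b).mean())
E
```

```text
t 13.55 p [0.4339 0.1227 0.153 ] F [0.3 0.  0.4] w 0.003
[-1.8, 0.1, 28.0] [0.03, 0.15, -0.02]
-- [0.432  0.1226 0.125 ]
diff 3.1493939393939394
```

jog_arm:
  commands:
    - {"travel": [-2,0,20],"rot": [0,0,0],"claw": 255}
    - {"travel": [0,0,10],"rot": [0,0,0],"claw": 255}
    - {"travel": [0,0,8],"rot": [0,0,0],"claw": 255}
    - {"travel": [-1,0,8],"rot": [0,0,0],"claw": 255}
    - {"travel": [-1,0,8],"rot": [0,0,0],"claw": 255}

```text
time: 14.15
tool_pos: [0.4313, 0.1231, 0.1004]
tcp_rot: [-3.141, 0.031, -0.0]
wrist_force: [-2.3, -0.7, 6.9]
width: -0.001
grip_force: 2.8
```

jog_arm:
  commands:
    - {"travel": [-1,0,8],"rot": [0,0,0],"claw": 255}
    - {"travel": [-1,0,8],"rot": [0,0,0],"claw": 255}
    - {"travel": [-1,0,8],"rot": [0,0,0],"claw": 255}
    - {"travel": [0,0,8],"rot": [0,0,0],"claw": 255}
    - {"travel": [0,0,0],"rot": [0,0,0],"claw": 255}

```text
time: 14.65
tool_pos: [0.4268, 0.1232, 0.0676]
tcp_rot: [-3.141, 0.031, 0.004]
wrist_force: [-5.0, 1.2, 7.6]
width: 0.002
grip_force: 3.7
```

jog_arm:
  commands:
    - {"travel": [-1,0,6],"rot": [0,0,0],"claw": 255}
    - {"travel": [0,0,6],"rot": [0,0,0],"claw": 255}
    - {"travel": [0,0,3],"rot": [0,0,0],"claw": 255}
    - {"travel": [0,0,2],"rot": [0,0,0],"claw": 255}
    - {"travel": [0,0,0],"rot": [0,0,0],"claw": 255}

```text
time: 15.15
tool_pos: [0.427, 0.1233, 0.0531]
tcp_rot: [-3.141, 0.031, 0.002]
wrist_force: [-8.7, -1.6, 20.0]
width: 0.004
grip_force: 10.4
```

The handle is at its stop (TCP 0.0531 as predicted, 20 N). Settling, then a last look.

jog_arm:
  commands:
    - {"travel": [0,0,0],"rot": [0,0,0],"claw": 255}
    - {"travel": [0,0,0],"rot": [0,0,0],"claw": 255}
    - {"travel": [0,0,0],"rot": [0,0,0],"claw": 255}
    - {"travel": [0,0,0],"rot": [0,0,0],"claw": 255}
    - {"travel": [0,0,0],"rot": [0,0,0],"claw": 255}

```text
time: 15.65
tool_pos: [0.427, 0.1233, 0.0531]
tcp_rot: [-3.141, 0.031, 0.001]
wrist_force: [-9.1, -1.2, 19.6]
width: -0.003
grip_force: 10.1
```

```bash
python3 - <<'E'
from plan import *
from fit import *
from workcell import viewer
plan([])
S=viewer.read_camera("side");T=viewer.read_camera("top")
cv2.imwrite("pics/c9.png",np.hstack([crop(T["color"],205,140,100,140,4),crop(S["color"],290,130,100,140,4)]))
E
```

```text
t 15.65 p [0.427  0.1233 0.0531] F [-9.1 -1.2 19.6] w -0.003
```

View pics/c9.png

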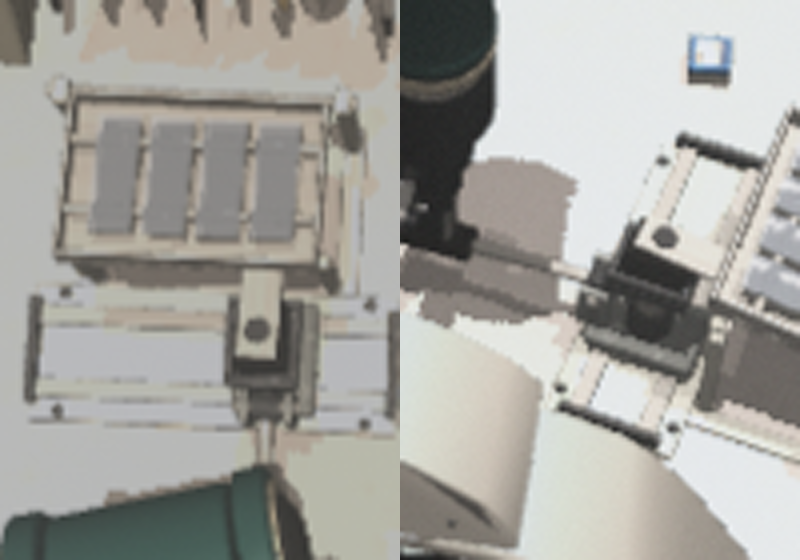

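The tray front is raised, with its tab disc (side-crop (664,237)) resting on the pad. The handle is level under the fingers, and the saddle is still centred under the tab (top-crop (257,330)). Handing in.

```bash
python3 -c "
from workcell import workorder
print(workorder.finish_job())"
```

```text
the job is handed in; nothing more can be done
None
```

I handed the job in at about 15.7 s with the pad seated in the jack, the jack centred about 3 mm from the lift point, and the handle held fully down at about 20 N. The tray was tilted and resting on the pad in the last picture; the hand-in call returned no verdict.

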